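Pin the carriage and rock the optic block out of its jaws

ROBOT

A 6-joint arm with a two-finger parallel gripper is mounted at the origin on the work surface. World frame = base frame: x ahead of the robot, y to its left, z up, the work surface at z = 0. Lengths are in m, angles in rad, forces in N, time in s.
With the tool pointing down it reaches from about 0.25 to 0.775 m from the base axis. Payload 4 kg.
Tool frame: the origin (TCP) lies midway between the tips of the shut fingers; the grasp point (between the pads) lies 19 mm behind it (robot.grasp_offset is the distance from the TCP to the grasp point, in m); z points along the fingers, y is the direction in which the jaws open and shut (so a half turn about z gives the same grasp; the last joint's range is limited). The gripper opens to 94 mm and grips with 3 to 60 N. Pads are 16 mm wide; open, the fingers measure 119 mm over their backs; the gripper's body (75 mm by 177 mm) begins 78 mm behind the grasp point.
Start: joints at [1.007, 0.087, 1.371, -0, 1.684, -0.103], TCP at [0.245, 0.493, 0.206] pointing down, gripper open.
Joint ranges: [-3.1, 3.1], [-0.76, 2.03], [0.27, 2.55], [-1.08, 4.22], [0.17, 2.65], [-2.57, 2.57]. Speed limits (rad/s): [2.79, 2.79, 3.14, 3.14, 3.14, 3.14].

INTERFACE

Orientations are given as [roll, pitch, yaw] about the fixed x, y, z axes, in that order (R = Rz(yaw) Ry(pitch) Rx(roll)).
In Python, from bench import status, viewer, order, robot gives the robot as it stands. The module is installed in compiled form; this text tells all that it offers.
- The arm moves only by the tool move_arm, never from a script. Its argument "targets" is a list of rows, each a list of 3 entries, a list of its own where there are three numbers: the shift along the tool's x, y, z in mm, then the turn, a rotation vector about the tool's x, y, z in degrees, then the opening, from -1 (shut) to 1 (fully open). A call has 1 to 20 rows; each row is the pose to reach, as a shift and turn from the pose commanded when the call began, along the tool's axes at that moment; what a row does not reach only later rows make up. A row lasts 1/8 s, in which the tool goes at most 62.5 mm and 10.7 degrees, less where a joint would pass 70% of its speed; a pose out of reach is approached as far as the arm can. A call with a gripper value outside its range is refused whole. The fingers move at their own pace and stop on an object; the grip force is fixed at half the most. Time passes only in rows, so rows that repeat a pose let the fingers close. It gives the time, the measured TCP pose, the force and the opening at its end, in the units of the state.
- status.get_obs(): the state, without advancing time (a new reading comes with each control period).
- viewer.snapshot(name): name is "side" or "top" or "wrist"; returns the picture (400x640x3 uint8, red, green, blue); there is no depth.
- viewer.camera_model(name): a dict with "K" (3x3 intrinsics, pixels), "xyz" and "attitude" of the camera in the world; the wrist camera has in their place "T_tool_cam" (4x4, takes a point from camera to tool coordinates, whose origin is the TCP and whose axes are the flange's). Camera axes: x right, y up, looking along -z (the intrinsics and any distortion apply to the point x, -y, -z); pixel columns grow to the right and rows downward; lengths in m; the calibration is good to about 2 mm. A picture is of the moment at which its call begins: read the wrist's pose just before it. camera_model takes no time and is no camera call.
- order.close_job(): hands the job in, once; it reports no verdict.
The state is a dict: "time": time; "joint_positions": joint angles; "qvel": joint speeds; "joint_torque": joint torques, N m; "tool_pos": TCP position; "ee_rot": TCP orientation; "wrist_force": force on the tool from outside, world axes, zero at the start; "wrist_torque": the same for the moment, N m; "width": finger opening in m.
Only numpy, scipy, OpenCV 4.12 (cv2) and the standard library are available. Lean on these libraries where they do the work, as an engineer would, in place of code of your own. Each camera call takes 0.05 s, during which the arm holds its last target. There are 200 camera calls.

TASK

Take the steel pin out of its stand and push it all the way down through the hole in the carriage's flange into the rail, so that the carriage cannot slide. Then grip the neck of the black optic block, leave its foot in the seat and rock it from side to side until it has pushed both stiff jaws back off its foot (do not push the jaws with the gripper), and lift it out. Finish while still holding the block upright over its seat, its foot about 2 cm above the tops of the jaws, with the pin still in and the other things on the table left alone.

Things in the scene. Friction and masses are not known exactly. Their poses are not given: they have to be found in the camera images.
- rail: Dark steel rail plate screwed to the table, 16 mm thick; main plate 200 mm along its y, 95 mm along its x, with a narrower tongue on its -x side. Origin: on the table under the middle of the seat. Its x axis points away from the flange hole, its y axis is the line on which the carriage and the jaws slide (the rocking direction). It stands at any yaw within about 20 degrees.
- carriage (a joint): Slide (m) of the bare aluminium carriage (plate 130 x 98 x 12 mm on the rail, top 28 mm above the table, flange on its -x side) along the rail's +y; starts at 0, where its flange hole lies over the rail's hole. Range -0.02 to 0.02, friction about 3 N: unpinned it slides away when the block is pushed; pinned it still has about 3 mm of play each way.
- seat (a point): Middle of the seat on the carriage, where the block's foot stands, 28 mm above the table; axes as the rail's. Two 20 mm high walls guide the foot in x (1.5 mm clearance), two 6 mm high ledges at y = +-19.5 mm keep the foot from shifting in y, but let the block lean to either side.
- flange_hole (a point): Centre of the mouth of the flange hole, on the carriage's top, 80 mm from the seat towards the rail's -x. Hole 12 mm in diameter, through the 12 mm flange and on through the 16 mm rail.
- jaw_left (a joint): Outward travel (m, 0 to 0.013) of the jaw on the seat's +y side. Starts at 0 to 0.001; at 0 its nose overhangs the block's foot by 4 mm, with 6 mm of height between foot and nose, and stands 1 mm off the neck. Friction about 6 N, no spring: it stays where it is pushed. More than 0.004 clears the foot; push it at least 0.006 to be sure.
- nose_left (a point): Middle of the inner end of that jaw's steel nose, 14 mm from the seat's middle when the jaw is at 0. The nose is 22 mm wide, 34 to 42 mm above the seat, on a black upright; its top, the jaw's top, is 70 mm above the table.
- nose_right (a point): The same point on the other jaw's nose, on the seat's -y side.
- jaw_right (a joint): The same for the jaw on the seat's -y side; grows as it moves outward, towards -y.
- block: The black optic block, about 0.22 kg. Origin: centre of its underside; x, y, z as the seat's when seated. Foot 30 (x) x 36 (y) x 28 mm high; above it the neck, 30 (x) x 26 (y) mm, up to 95 mm; a small round optic in each x face of the neck. Leaning it about 0.25 rad about the lower edge of its foot moves a jaw far enough.
- block_center (a point): Centre of the block, half-way up, 47.5 mm above its underside. The neck is free for gripping over its top 50 mm; grip it near the top (about 77 mm above its underside), so that the fingers stay above the jaws when it leans.
- pin_grip (a point): Middle of the pin's handle: a steel cylinder 14 mm in diameter and 42 mm long, upright, with a 20 mm collar 4 mm thick below it and then a shank 9 mm in diameter and 25 mm long with a tapered end. The collar's underside is 26 mm below this point; it rests on the stand at first and on the flange when the pin is fully in.
- pin_tip (a point): Lower end of the pin's shank, 51 mm below pin_grip.
- pin_stand: Fixed grey block 50 x 50 x 30 mm high with a 12 mm hole in the middle, in which the pin stands at first. Origin: centre of its underside.
- lens_cell: Bystander: loose black lens cell, 50 mm in diameter, 12 mm high; origin under its centre.
- mirror_post: Bystander: loose square mirror on a post in a holder, 145 mm high on a 60 x 30 mm foot; origin under its foot.
- screwdriver: Bystander: loose screwdriver lying on the table.
Mind the look-alikes: they are no part of the job. There is more than one size of the part that bears pin_grip; the job needs the larger.

How it is judged:
On the way, in this order (a step that is already met when the one before it is completed fails the run):
1. the pin is fully in the flange hole and the rail (z of pin_tip in the frame of flange_hole below -0.02 m and horizontal distance between pin_tip and flange_hole below 0.006 m), for 0.2 s.
2. both jaws have been pushed back off the foot by at least 4 mm while the block's foot is still in its seat (all of step 1 and value of joint each of jaw_left, jaw_right above 0.004 m and z of block in the frame of seat below 0.012 m and horizontal distance between block and seat below 0.012 m), for 0.1 s.
At the end, for the whole second after the job is handed in: Block held at rest by the gripper, upright within 0.2 rad, within 30 mm of straight above its seat, underside 45 to 100 mm above the seat (3 to 58 mm over the jaw tops), touching nothing of the fixture; pin still in: tip 20 mm or more below the flange top, within 6 mm of the hole's axis (all of step 1 and z of block in the frame of seat between 0.045 and 0.1 m and horizontal distance between block and seat below 0.03 m and angle between block's own z axis and vertical below 0.2 rad and contact force between block and rail below 0.1 N and contact force between block and the fingers above 1 N and linear speed of block below 0.03 m/s); the arm keeps its last pose, push and grip.
It fails at once if the gripper pushes a jaw (contact force between any of jaw_left, jaw_right and the fingers above 3 N or contact force between any of jaw_left, jaw_right and the arm above 3 N).
It fails at once if a bystander is moved by more than 20 mm (distance of any of lens_cell, mirror_post, screwdriver from where it was at the start of the episode above 0.02 m).
It also fails if it takes over 58 s, if anything falls off the work surface, if the arm or the gripper's body presses on something with over 40 N, if the wrist force passes 120 N, or if a joint passes its speed limit or range.

## Working session

There is one attempt and no reset: what is moved stays moved. The work goes in short steps, Python scripts to look and compute and a tool call to move; the robot and the scene stay as the last step left them, time stands still between calls to the robot, and variables do not carry over. Pictures are saved under pics/ and viewed, about 8 in all and at most 12, crops included, and the job is handed in when it is done.

Besides the shell and the picture viewer there is one more tool, called after "Call:" by a JSON object that holds its "api" and its "payload", one argument or row to a line. move_arm: Moves the arm, as the interface text tells. Its arguments: {"type":"object","properties":{"targets":{"type":"array"}},"required":["targets"]}

```bash
mkdir -p pics
cat > h.py <<'E'
import numpy as np, cv2
from scipy.spatial.transform import Rotation as R
from bench import status, viewer, order, robot
def cam(name, obs=None):
    m=viewer.camera_model(name)
    if 'T_tool_cam' in m:
        o=obs or status.get_obs(); T=np.eye(4); T[:3,:3]=R.from_euler('xyz',o['ee_rot']).as_matrix(); T[:3,3]=o['tool_pos']
        T=T@np.array(m['T_tool_cam']); return np.array(m['K']),T[:3,:3],T[:3,3],m
    a=np.array(m['attitude']); Rm=a if a.shape==(3,3) else R.from_euler('xyz',a).as_matrix()
    return np.array(m['K']),Rm,np.array(m['xyz']),m
def snap(name,fn):
    o=status.get_obs(); im=viewer.snapshot(name)[:,:,::-1].copy(); cv2.imwrite('pics/'+fn,im); return o,im
def ray(c,uv):
    K,Rm,t,m=c; d=np.array(m.get('distortion',m.get('dist',np.zeros(5))),float)
    p=cv2.undistortPoints(np.array([[uv]],float),K,d)[0,0]
    return t,Rm@np.array([p[0],-p[1],-1.])
def plane(c,uv,z):
    t,d=ray(c,uv); return t+d*(z-t[2])/d[2]
def proj(c,P):
    K,Rm,t,m=c; q=Rm.T@(np.array(P)-t); q=K@np.array([q[0],-q[1],-q[2]]); return q[:2]/q[2]
def tri(c1,u1,c2,u2):
    a,d=ray(c1,u1); b,e=ray(c2,u2); A=np.stack([d,-e],1); s=np.linalg.lstsq(A,b-a,rcond=None)[0]
    return (a+d*s[0]+b+e*s[1])/2, np.linalg.norm(a+d*s[0]-b-e*s[1])
E
python3 - <<'E'
from h import *
for n in ('top','side','wrist'): print(n,viewer.camera_model(n))
print(status.get_obs()); snap('top','top0.png'); snap('side','side0.png'); snap('wrist','wrist0.png')
a=[cv2.imread(f'pics/{n}0.png') for n in('top','side')]
E
```

```text
top {'K': array([[442.56023852,   0.        , 313.52370511],
       [  0.        , 442.56023852, 196.16952019],
       [  0.        ,   0.        ,   1.        ]]), 'xyz': array([0.39393496, 0.02647873, 1.05771498]), 'attitude': array([ 0.14881748, -0.00317344, -1.56497714])}
side {'K': array([[427.01526413,   0.        , 318.07598834],
       [  0.        , 427.01526413, 205.49234205],
       [  0.        ,   0.        ,   1.        ]]), 'xyz': array([ 0.04490489, -0.69384658,  0.56759981]), 'attitude': array([ 1.0613995 ,  0.01750204, -0.59566171])}
wrist {'K': array([[333.57644578,   0.        , 324.70225085],
       [  0.        , 333.57644578, 199.34347039],
       [  0.        ,   0.        ,   1.        ]]), 'T_tool_cam': array([[ 3.71395891e-04,  9.60054273e-01,  2.79813606e-01,
         8.27375581e-02],
       [ 9.99999795e-01, -5.02507131e-04,  3.96829536e-04,
        -2.71886210e-04],
       [ 5.21586224e-04,  2.79813402e-01, -9.60054263e-01,
        -1.79275857e-01],
       [ 0.00000000e+00,  0.00000000e+00,  0.00000000e+00,
         1.00000000e+00]])}
{'time': 0.0, 'joint_positions': array([ 1.00688373e+00,  8.79727022e-02,  1.37225653e+00, -5.00526666e-05,
        1.68362425e+00, -1.03067739e-01]), 'qvel': array([ 0.00022696, -0.00085141,  0.00021499, -0.00030255,  0.0013044 ,
       -0.00126023]), 'joint_torque': array([ 4.98310910e-04, -3.40185070e+01, -3.02429295e+01,  7.19414139e-02,
        3.30193865e-02, -1.64116464e-04]), 'tool_pos': array([0.24428909, 0.49214196, 0.20429338]), 'ee_rot': array([-3.13933870e+00, -1.83123014e-04,  2.68074201e+00]), 'wrist_force': array([-0.13161886, -0.85058474,  0.30412889]), 'wrist_torque': array([ 0.06840026, -0.0589509 ,  0.03390905]), 'width': 0.0943605674438658}
```

View pics/top0.png

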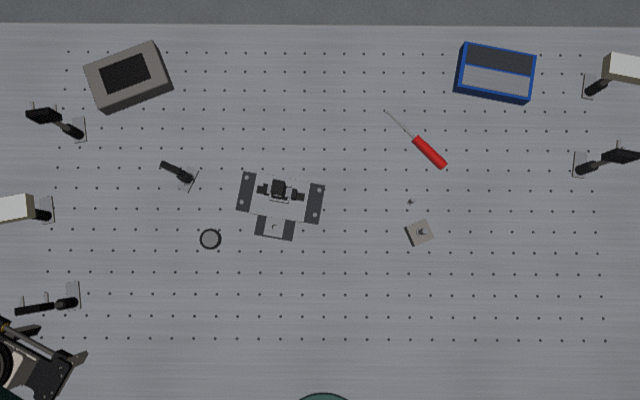

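View pics/side0.png

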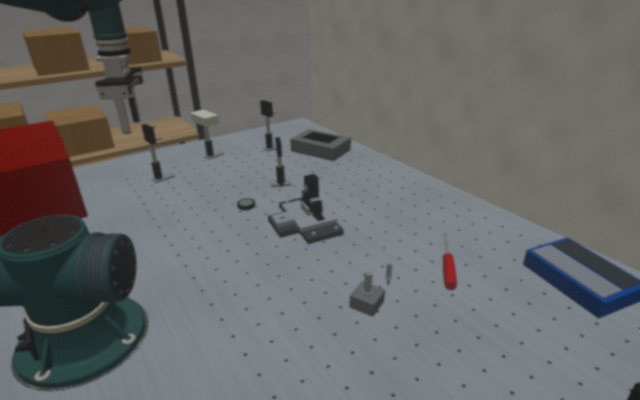

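Top view: the pin candidates are the pin in the grey stand at (421,232) and a small loose pin at (410,202). I choose the one in the stand. The fixture is at (279,200), with its tongue and flange hole at about (274,227). Next I'll check the choice in a close crop.

Run:
```python
from h import *
t=cv2.imread('pics/top0.png'); s=cv2.imread('pics/side0.png')
f=lambda im,x,y,w,h,k:cv2.resize(im[y:y+h,x:x+w],None,fx=k,fy=k,interpolation=cv2.INTER_CUBIC)
a=f(t,395,190,50,60,8); b=f(s,345,255,50,60,8)[:480]; cv2.imwrite('pics/c1.png',np.hstack([a,b]))
c=cam('top'); cs=cam('side')
print('stand',plane(c,(420,233),.03),'pin',tri(c,(421,231),cs,(367.5,276)),'decoy',plane(c,(410,202),.02))
print('block top',plane(c,(278,184),.123),'hole',plane(c,(274.5,227),.028))
for uv in((237,210),(251,172),(320,223),(324,185)):print(uv,plane(c,uv,.016))
```

```text
stand [ 0.46315133 -0.22351706  0.03      ] pin (array([ 0.46634273, -0.21838945,  0.06356977]), np.float64(0.00226603577906465)) decoy [ 0.53701011 -0.20444247  0.02      ]
block top [0.55999129 0.100642   0.123     ] hole [0.47519419 0.11452393 0.028     ]
(237, 210) [0.51587927 0.20507543 0.016     ]
(251, 172) [0.60781094 0.17439699 0.016     ]
(320, 223) [0.48623382 0.00843316 0.016     ]
(324, 185) [ 0.57727602 -0.00079264  0.016     ]
```

View pics/c1.png

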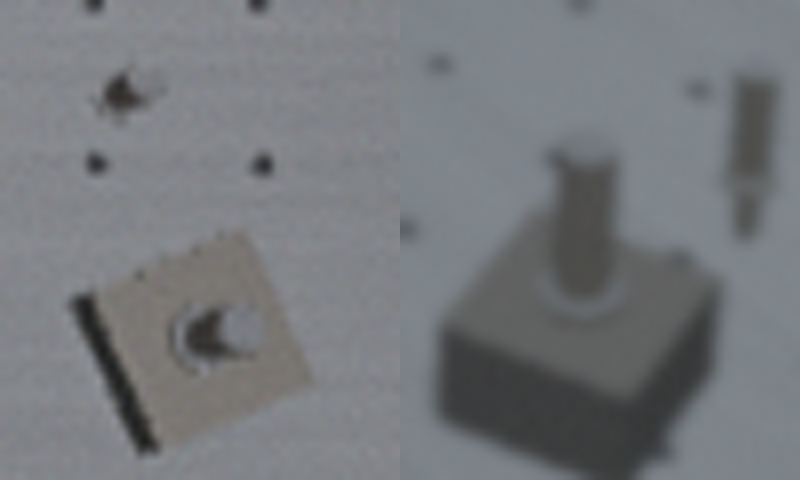

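The crop shows that the pin in the stand is the larger, and the loose one upright behind it is the smaller. I'll move over the pin with the jaw axis along the rail's y (tool yaw about 170.7°).

Call:
{"api": "move_arm", "payload": {
  "targets": [
    [[-43,-45,6],[0,0,-1.5],1],
    [[-86,-90,12],[0,0,-3],1],
    [[-129,-135,18],[0,0,-4.5],1],
    [[-172,-180,24],[0,0,-6],1],
    [[-215,-225,30],[0,0,-7.5],1],
    [[-258,-270,37],[0,0,-9],1],
    [[-301,-315,44],[0,0,-11],1],
    [[-344,-360,51],[0,0,-12.5],1],
    [[-387,-405,58],[0,0,-14],1],
    [[-430,-450,65],[0,0,-15],1],
    [[-473,-495,70],[0,0,-16],1],
    [[-514,-540,75],[0,0,-17],1],
    [[-514,-540,75],[0,0,-17],1],
    [[-514,-540,75],[0,0,-17],1]
  ]
}}

```text
time: 1.9
tool_pos: [0.4644, -0.2191, 0.1299]
ee_rot: [3.14, -0.001, 2.977]
wrist_force: [-0.5, 1.1, -0.7]
width: 0.094
```

Run:
```python
from h import *
o,im=snap('wrist','w1.png'); c=cam('wrist',o); print(o['time'],o['tool_pos'],o['ee_rot'])
print('expect',proj(c,[.464,-.221,.077]),'flange dirs',R.from_euler('xyz',o['ee_rot']).as_matrix().round(3))
```

```text
1.9 [ 0.46442444 -0.21911071  0.12988113] [ 3.14032820e+00 -1.39011650e-03  2.97687991e+00]
expect [322.06446282 219.01647451] flange dirs [[-0.986  0.164 -0.001]
 [ 0.164  0.986  0.001]
 [ 0.001  0.001 -1.   ]]
```

View pics/w1.png

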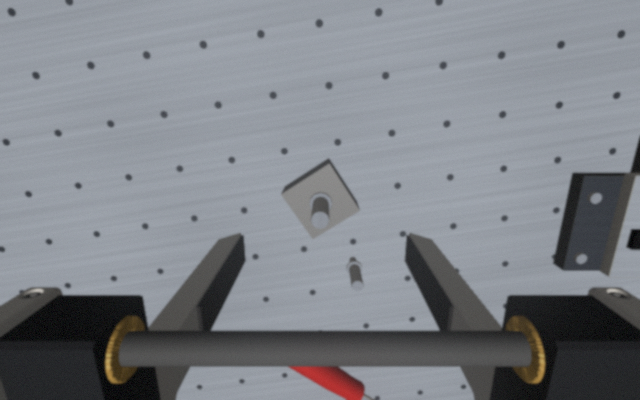

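The wrist view shows the pin's top at about (319.5,222), the stand's top face centred near (321,200) and the small decoy at (356,280).

Run:
```python
from h import *
c=cam('wrist'); o=status.get_obs()
im=cv2.imread('pics/w1.png'); cr=im[180:250,280:365]
cv2.imwrite('pics/c2.png',cv2.resize(cr,None,fx=8,fy=8,interpolation=cv2.INTER_CUBIC))
M=R.from_euler('xyz',o['ee_rot']).as_matrix()
for uv,z in(((319.5,222),.077),((319.5,195.5),.03),((321,200),.03)):
    p=plane(c,uv,z); print(p,(M.T@(p-o['tool_pos'])*1000).round(1))
```

```text
[ 0.46633222 -0.22278827  0.077     ] [-2.5 -3.9 53.3]
[ 0.45902139 -0.22224825  0.03      ] [  4.8  -4.6 100.3]
[ 0.46325692 -0.22163542  0.03      ] [  0.7  -3.3 100.3]
```

View pics/c2.png

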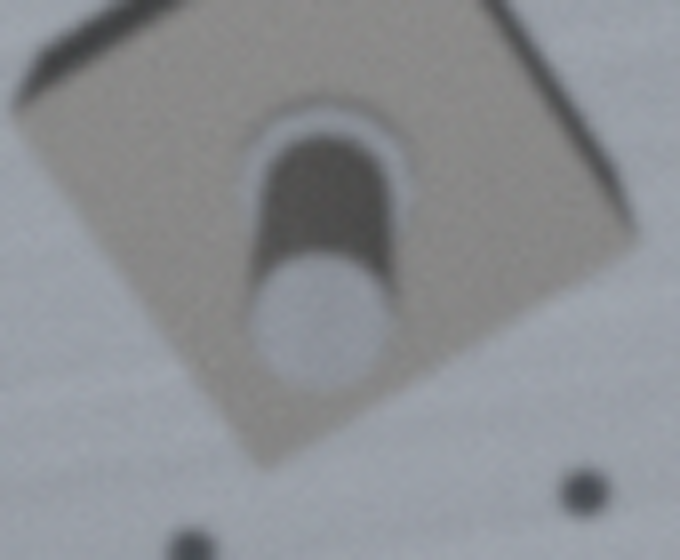

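The pin's top centre is at (320.1,220.2), so I correct by about (-1,-3.5) mm and descend to grip the upper handle.

Call:
{"api": "move_arm", "payload": {
  "targets": [
    [[-1,-3.5,40],[0,0,0],1],
    [[-1,-3.5,75],[0,0,0],1],
    [[-1,-3.5,86],[0,0,0],1],
    [[-1,-3.5,86],[0,0,0],0],
    [[-1,-3.5,86],[0,0,0],-1],
    [[-1,-3.5,86],[0,0,0],-1],
    [[-1,-3.5,86],[0,0,0],-1],
    [[-1,-3.5,86],[0,0,0],-1],
    [[-1,-3.5,86],[0,0,0],-1],
    [[-1,-3.5,86],[0,0,0],-1]
  ]
}}

```text
time: 3.2
tool_pos: [0.4652, -0.2232, 0.0444]
ee_rot: [3.141, -0.0, 2.977]
wrist_force: [-0.7, 0.2, 0.9]
width: 0.0273
```

Call:
{"api": "move_arm", "payload": {
  "targets": [
    [[0,0,0],[0,0,0],-1],
    [[0,0,0],[0,0,0],-1],
    [[0,0,0],[0,0,0],-1],
    [[0,0,-25],[0,0,0],-1],
    [[0,0,-60],[0,0,0],-1],
    [[0,0,-95],[0,0,0],-1],
    [[8,56,-100],[0,0,0],-1],
    [[16,112,-100],[0,0,0],-1],
    [[24,168,-100],[0,0,0],-1],
    [[32,224,-100],[0,0,0],-1],
    [[40,280,-100],[0,0,0],-1],
    [[45,334,-95],[0,0,0],-1],
    [[45,334,-90],[0,0,0],-1],
    [[45,334,-90],[0,0,0],-1],
    [[45,334,-90],[0,0,0],-1]
  ]
}}

```text
time: 5.08
tool_pos: [0.4755, 0.1124, 0.1345]
ee_rot: [-3.141, 0.0, 2.976]
wrist_force: [-0.6, -1.3, -0.6]
width: 0.0131
```

Run:
```python
from h import *
o,im=snap('wrist','w2.png'); snap('side','s2.png'); snap('top','t2.png'); print(o)
```

```text
{'time': 5.075, 'joint_positions': array([ 1.16209823e-01, -2.45105011e-02,  1.62669508e+00, -3.43266015e-04,
        1.53949877e+00, -1.28850395e+00]), 'qvel': array([-0.00798628, -0.00346426, -0.00437508,  0.00367062, -0.00166619,
        0.00161953]), 'joint_torque': array([ 4.01638336e-01, -2.85758221e+01, -2.96572512e+01,  2.78598710e-02,
        8.31339438e-02, -2.92515782e-03]), 'tool_pos': array([0.47553527, 0.11237521, 0.13449449]), 'ee_rot': array([-3.14123787e+00,  8.46736821e-06,  2.97552085e+00]), 'wrist_force': array([-0.58925378, -1.27860466, -0.58671874]), 'wrist_torque': array([-0.00351489, -0.01228268, -0.03834102]), 'width': 0.013089524667616674}
```

View pics/w2.png

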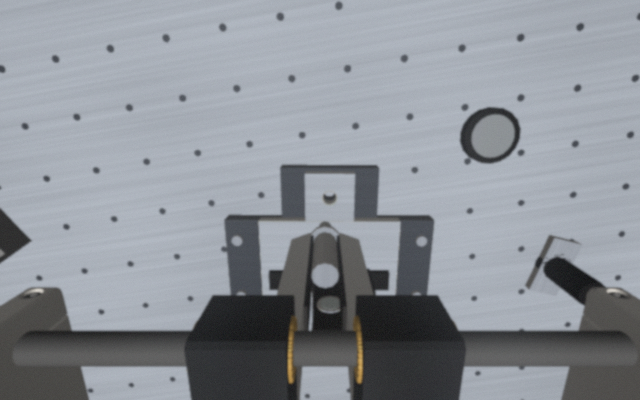

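Run:
```python
from h import *
im=cv2.imread('pics/w2.png'); cv2.imwrite('pics/c3.png',cv2.resize(im[180:255,280:380],None,fx=8,fy=8,interpolation=cv2.INTER_CUBIC))
o=status.get_obs(); c=cam('wrist',o); M=R.from_euler('xyz',o['ee_rot']).as_matrix()
for uv,z in(((329.5,198.5),.028),((281,167),.016),((378,167),.016)):
    p=plane(c,uv,z); print(p,(M.T@(p-o['tool_pos'])*1000).round(1))
# expected pin tip pixel if pin axis at tool axis
for dz in (-.04,-.036): print(proj(c,o['tool_pos']+M@np.array([0,0,-dz])))
print(proj(c,o['tool_pos']+M@np.array([0,0,.015])))
```

```text
[0.47622971 0.11669459 0.028     ] [  0.2   4.2 106.8]
[0.44314871 0.07778645 0.016     ] [ 26.4 -39.6 118.7]
[0.45763903 0.16436385 0.016     ] [ 26.5  48.1 118.7]
[324.77604209 225.2471882 ]
[324.77466662 227.30365343]
[324.76661878 239.33601137]
```

View pics/c3.png

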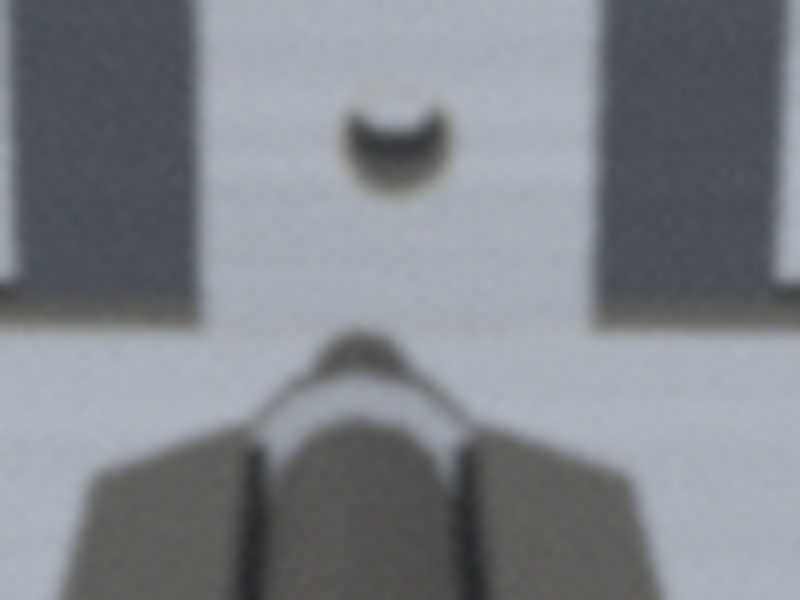

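Crop: the hole is centred at (329.75,197.5) and the pin tip's leading edge is at (325.2,221.5), consistent with the tip on the tool axis. The needed shift is about (1,4) mm. I'll descend in stages.

Call:
{"api": "move_arm", "payload": {
  "targets": [
    [[1,4,20],[0,0,0],-1],
    [[1,4,45],[0,0,0],-1],
    [[1,4,58],[0,0,0],-1],
    [[1,4,62],[0,0,0],-1],
    [[1,4,66],[0,0,0],-1],
    [[1,4,70],[0,0,0],-1],
    [[1,4,74],[0,0,0],-1],
    [[1,4,74],[0,0,0],-1]
  ]
}}

```text
time: 6.22
tool_pos: [0.4749, 0.1178, 0.0603]
ee_rot: [-3.142, -0.0, 2.978]
wrist_force: [0.1, -0.3, -1.5]
width: 0.0134
```

Call:
{"api": "move_arm", "payload": {
  "targets": [
    [[0,0,5],[0,0,0],-1],
    [[0,0,10],[0,0,0],-1],
    [[0,0,14],[0,0,0],-1],
    [[0,0,17],[0,0,0],-1],
    [[0,0,19],[0,0,0],-1],
    [[0,0,19],[0,0,0],-1]
  ]
}}

```text
time: 6.98
tool_pos: [0.4751, 0.1178, 0.0423]
ee_rot: [3.142, 0.0, 2.978]
wrist_force: [-1.9, -0.2, 4.2]
width: 0.0134
```

The pin is seated: the height matches and the force is 4 N. I release it, rise, and go over the block for a look.

Call:
{"api": "move_arm", "payload": {
  "targets": [
    [[0,0,0],[0,0,0],-0.2],
    [[0,0,0],[0,0,0],-0.2],
    [[0,0,0],[0,0,0],-0.2],
    [[0,0,0],[0,0,0],-0.2],
    [[0,0,-30],[0,0,0],-0.2],
    [[0,0,-80],[0,0,0],-0.2],
    [[0,0,-130],[0,0,0],-0.2],
    [[-30,0,-165],[0,0,0],0],
    [[-80,0,-165],[0,0,0],0.4],
    [[-80,0,-165],[0,0,0],0.4],
    [[-80,0,-165],[0,0,0],0.4],
    [[-80,0,-165],[0,0,0],0.4]
  ]
}}

```text
time: 8.48
tool_pos: [0.553, 0.1049, 0.2065]
ee_rot: [3.141, -0.0, 2.978]
wrist_force: [0.1, 0.1, 0.9]
width: 0.0658
```

Run:
```python
from h import *
o,im=snap('wrist','w3.png'); _,s=snap('side','s3.png'); c=cam('wrist',o); print(o['time'],o['tool_pos'],o['ee_rot'],o['width'])
a=cv2.resize(im[130:310,225:425],None,fx=3,fy=3,interpolation=cv2.INTER_CUBIC)
b=cv2.resize(s[165:255,255:355],(200,180),interpolation=cv2.INTER_CUBIC)
cv2.imwrite('pics/c4.png',a); print(proj(c,[.554,.1044,.123]))
```

```text
8.475 [0.55304216 0.1049467  0.20654923] [ 3.14146734e+00 -3.65241367e-04  2.97788349e+00] 0.06583286398341869
[324.30817467 207.79689376]
```

View pics/c4.png

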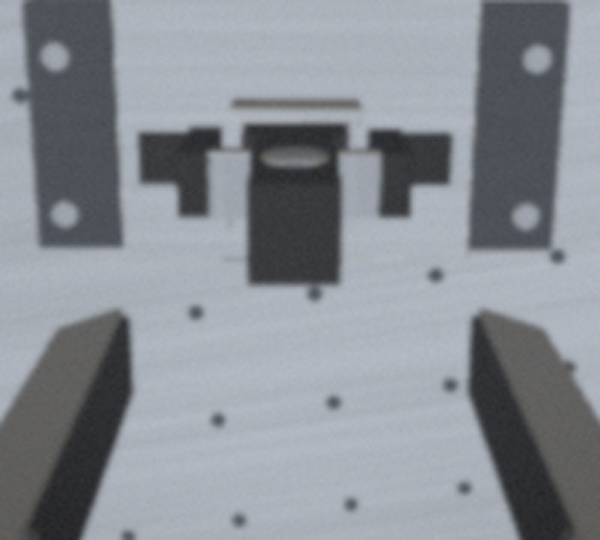

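The block's top face is centred at about (323,207) in the full picture, against (324.3,207.8) predicted. I shift about 1.3 mm in -y, descend and grip at 77 mm.

Call:
{"api": "move_arm", "payload": {
  "targets": [
    [[0,-1.3,40],[0,0,0],0.4],
    [[0,-1.3,85],[0,0,0],0.4],
    [[0,-1.3,110],[0,0,0],0.4],
    [[0,-1.3,119],[0,0,0],0.4],
    [[0,-1.3,119],[0,0,0],0],
    [[0,-1.3,119],[0,0,0],-0.3],
    [[0,-1.3,119],[0,0,0],-1],
    [[0,-1.3,119],[0,0,0],-1],
    [[0,-1.3,119],[0,0,0],-1],
    [[0,-1.3,119],[0,0,0],-1],
    [[0,-1.3,119],[0,0,0],-1],
    [[0,-1.3,119],[0,0,0],-1]
  ]
}}

```text
time: 10.07
tool_pos: [0.5542, 0.1034, 0.0881]
ee_rot: [3.141, 0.001, 2.977]
wrist_force: [-0.4, 0.2, 4.8]
width: 0.0259
```

Run:
```python
from h import *
import math
print(status.get_obs()['ee_rot'],status.get_obs()['wrist_torque'])
for d in(3,6,9,12,15,17,19):
    t=math.radians(d);s,c=math.sin(t),math.cos(t); print(d,round(-18*c+60*s+18,1),round(-18*s-60*c+60,1))
```

```text
[3.14129558e+00 1.10063395e-03 2.97749746e+00] [ 0.06346809  0.02987424 -0.03926248]
3 3.2 -0.9
6 6.4 -1.6
9 9.6 -2.1
12 12.9 -2.4
15 16.1 -2.6
17 18.3 -2.6
19 20.5 -2.6
```

Gripped, width 26 mm. I lean towards +y.

Call:
{"api": "move_arm", "payload": {
  "targets": [
    [[0,3.5,-0.9],[3,0,0],-1],
    [[0,7.5,-1.6],[6,0,0],-1],
    [[0,11.5,-2.1],[9,0,0],-1],
    [[0,15.5,-2.4],[12,0,0],-1],
    [[0,19,-2.6],[15,0,0],-1],
    [[0,19,-2.6],[15,0,0],-1],
    [[0,19,-2.6],[15,0,0],-1]
  ]
}}

```text
time: 10.95
tool_pos: [0.557, 0.1203, 0.0904]
ee_rot: [-2.876, 0.0, 2.977]
wrist_force: [-0.1, -4.8, 3.6]
width: 0.0259
```

Run:
```python
from h import *
o,im=snap('wrist','w4.png'); _,s=snap('side','s4.png'); _,t=snap('top','t4.png'); print(o['ee_rot'],o['wrist_torque'])
a=cv2.resize(im[100:300,200:460],(520,400),interpolation=cv2.INTER_CUBIC)
b=cv2.resize(s[170:245,260:350],(270,400),interpolation=cv2.INTER_CUBIC)
cv2.imwrite('pics/c5.png',np.hstack([a,b]))
```

```text
[-2.87574937e+00  4.92360268e-04  2.97699436e+00] [-1.36291139  0.03841091  0.03017359]
```

View pics/c5.png

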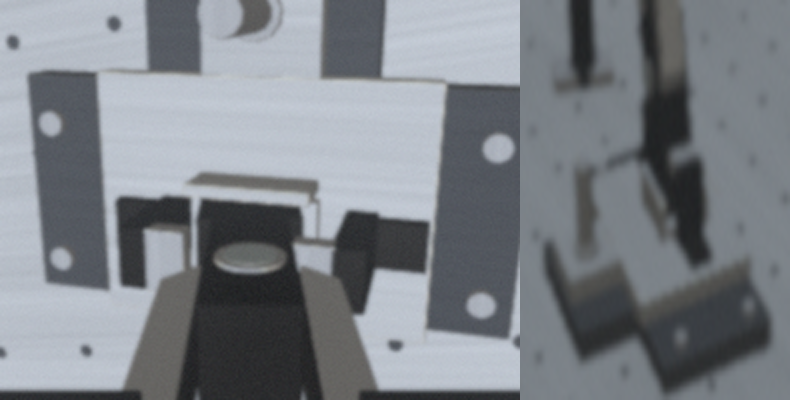

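The wrist view shows the pin in the flange, collar down at (240,15), and the block leaned against the +y jaw. I work out the rows for upright and then the opposite lean.

Run:
```python
import math
t0=math.radians(15)
f=lambda q:(round(math.cos(t0)*(q[0]-19)+math.sin(t0)*(q[1]+2.6),1),round(-math.sin(t0)*(q[0]-19)+math.cos(t0)*(q[1]+2.6),1),q[2]-15)
for q in((15.5,-2.4,12),(11.5,-2.1,9),(7.5,-1.6,6),(3.5,-.9,3),(0,0,0),(-3.5,-.9,-3),(-7.5,-1.6,-6),(-11.5,-2.1,-9),(-15.5,-2.4,-12),(-19.5,-2.6,-15)): print(q,f(q))
```

```text
(15.5, -2.4, 12) (-3.3, 1.1, -3)
(11.5, -2.1, 9) (-7.1, 2.4, -6)
(7.5, -1.6, 6) (-10.8, 3.9, -9)
(3.5, -0.9, 3) (-14.5, 5.7, -12)
(0, 0, 0) (-17.7, 7.4, -15)
(-3.5, -0.9, -3) (-21.3, 7.5, -18)
(-7.5, -1.6, -6) (-25.3, 7.8, -21)
(-11.5, -2.1, -9) (-29.3, 8.4, -24)
(-15.5, -2.4, -12) (-33.3, 9.1, -27)
(-19.5, -2.6, -15) (-37.2, 10.0, -30)
```

Call:
{"api": "move_arm", "payload": {
  "targets": [
    [[0,-3.3,1.1],[-3,0,0],-1],
    [[0,-7.1,2.4],[-6,0,0],-1],
    [[0,-10.8,3.9],[-9,0,0],-1],
    [[0,-14.5,5.7],[-12,0,0],-1],
    [[0,-17.7,7.4],[-15,0,0],-1],
    [[0,-17.7,7.4],[-15,0,0],-1],
    [[0,-21.3,7.5],[-18,0,0],-1],
    [[0,-25.3,7.8],[-21,0,0],-1],
    [[0,-29.3,8.4],[-24,0,0],-1],
    [[0,-33.3,9.1],[-27,0,0],-1],
    [[0,-37.2,10],[-30,0,0],-1],
    [[0,-37.2,10],[-30,0,0],-1],
    [[0,-37.2,10],[-30,0,0],-1]
  ]
}}

```text
time: 12.72
tool_pos: [0.5512, 0.0861, 0.0905]
ee_rot: [2.877, 0.001, 2.978]
wrist_force: [1.6, 5.0, 1.6]
width: 0.0258
```

Call:
{"api": "move_arm", "payload": {
  "targets": [
    [[0,3.8,1.1],[3,0,0],-1],
    [[0,7.6,2.4],[6,0,0],-1],
    [[0,11.3,3.9],[9,0,0],-1],
    [[0,15,5.7],[12,0,0],-1],
    [[0,18.2,7.5],[15,0,0],-1],
    [[0,18.2,7.5],[15,0,0],-1],
    [[0,18.2,7.5],[15,0,0],-1]
  ]
}}

```text
time: 13.6
tool_pos: [0.5541, 0.1032, 0.0882]
ee_rot: [-3.139, 0.001, 2.979]
wrist_force: [-0.6, 1.2, 5.2]
width: 0.0258
```

Run:
```python
from h import *
o,im=snap('wrist','w5.png'); _,s=snap('side','s5.png'); _,t=snap('top','t5.png'); print(o['ee_rot'],o['wrist_torque'])
c=cam('wrist',o)
cv2.imwrite('pics/c6.png',cv2.resize(im[130:290,230:430],None,fx=4,fy=3.75,interpolation=cv2.INTER_CUBIC))
# expected px of nose inner top edge for travel 0,4,8 mm
M=R.from_euler('xyz',o['ee_rot']).as_matrix()
h=np.array([.5535,.1035,.07]);
for sgn in(1,-1):
  for tr in(0,.004,.008,.012):
    p=proj(c,h+M@np.array([.011,sgn*(.014+tr),0])); print(sgn,tr,p.round(1),((p-[230,130])*[4,3.75]).round(0))
```

```text
[-3.13873136e+00  1.23469961e-03  2.97859750e+00] [ 0.03929721  0.18413099 -0.02111534]
1 0 [347.5 220.1] [470. 338.]
1 0.004 [353.9 220.1] [496. 338.]
1 0.008 [360.3 220.1] [521. 338.]
1 0.012 [366.7 220.1] [547. 338.]
-1 0 [303.  220.1] [292. 338.]
-1 0.004 [296.6 220.1] [266. 338.]
-1 0.008 [290.2 220.1] [241. 338.]
-1 0.012 [283.8 220.1] [215. 338.]
```

View pics/c6.png

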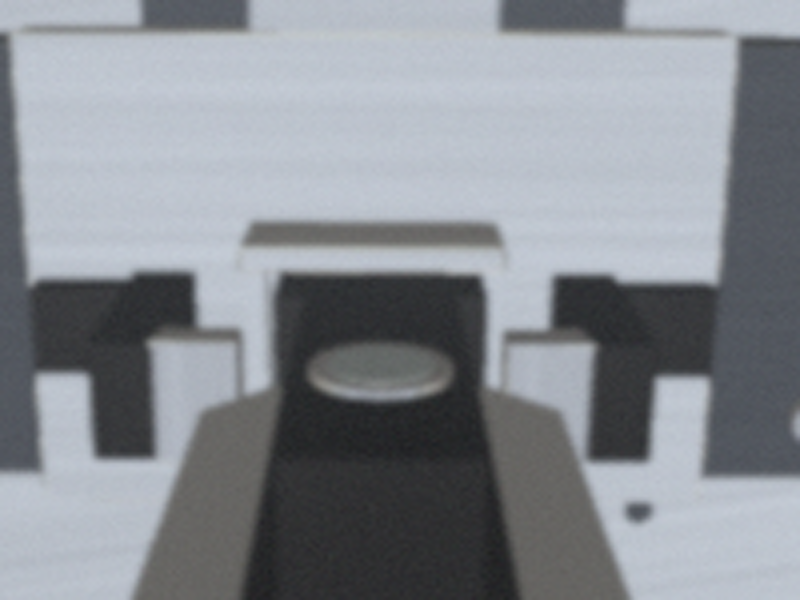

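Both nose inner edges stand clear of the neck, at x=240 and x=507 in the crop. They are symmetric about the carriage wall's middle (373), which gives about 6.8 mm of travel each. I lift the block 62 mm.

Call:
{"api": "move_arm", "payload": {
  "targets": [
    [[0,-1,-3],[0,0,0],-1],
    [[0,-1,-8],[0,0,0],-1],
    [[0,-1,-14],[0,0,0],-1],
    [[0,-1,-22],[0,0,0],-1],
    [[0,-1,-32],[0,0,0],-1],
    [[0,-1,-42],[0,0,0],-1],
    [[0,-1,-52],[0,0,0],-1],
    [[0,-1,-60],[0,0,0],-1],
    [[0,-1,-63],[0,0,0],-1],
    [[0,-1,-63],[0,0,0],-1],
    [[0,-1,-63],[0,0,0],-1],
    [[0,-1,-63],[0,0,0],-1],
    [[0,-1,-63],[0,0,0],-1]
  ]
}}

```text
time: 15.38
tool_pos: [0.5535, 0.1024, 0.1502]
ee_rot: [-3.142, -0.001, 2.977]
wrist_force: [-0.1, -0.4, -1.9]
width: 0.0258
```

Run:
```python
from h import *
o,im=snap('wrist','w6.png'); _,s=snap('side','s6.png'); print(o['ee_rot'],o['wrist_torque'],np.abs(o['qvel']).max())
a=cv2.resize(im[80:340,170:480],(440,400),interpolation=cv2.INTER_CUBIC)
b=cv2.resize(s[140:250,250:350],(360,400),interpolation=cv2.INTER_CUBIC)
cv2.imwrite('pics/c7.png',np.hstack([a,b]))
```

```text
[-3.14153154e+00 -5.09035161e-04  2.97747133e+00] [-0.00057734 -0.00354444  0.05624624] 0.002452883029290154
```

View pics/c7.png

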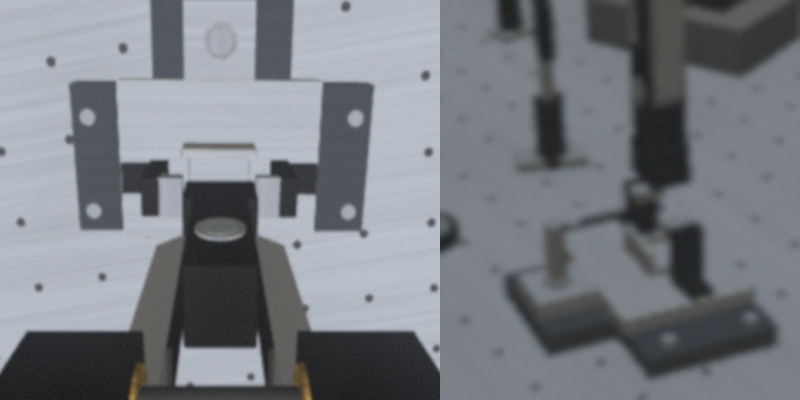

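The block hangs clear above the jaws, the load is about 2 N (its weight), and the pin's collar sits on the flange. I hand the job in.

```bash
python3 -c "
from bench import order; print(order.close_job())"
```

```text
the job is handed in; nothing more can be done
None
```

I pinned the carriage, rocked the block 15° each way until both jaws were pushed back, and lifted it out. I handed the job in at about 15.5 s, still holding the block upright over its seat. No verdict was reported.

**Pin:** I took the larger of the two pins from the stand. The tool height at the bottom and a contact force of about 4 N matched the collar resting on the flange. The last pictures show it still in.

**Jaws:** The wrist picture puts each nose at about 6.8 mm of travel, measured from the carriage's middle. Measured against the block's earlier position instead, it gave about 8 mm and 5.7 mm. I put the difference down to the carriage having shifted about 1 mm within the pin's play. All of these are above the 4 mm needed, but 5.7 mm is just under the advised 6 mm.

**Block:** It hangs with its foot about 62 mm above the seat, roughly 2 cm over the jaw tops. It is within about 0.1° of upright going by the tool, and the wrist load of 1.9 N is close to its weight.

**Other things on the table:** I kept clear of them and saw no sign of contact, but did not measure their positions again at the end.

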